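Lock the last wing fastener of the sanding-dust box

TASK

The cover of the green dust box on the restorer's bench is held by a row of three black wing fasteners, and one of them still stands popped up, its wing pointing at the red dots. Push that one fully in against its spring, then turn it a quarter turn clockwise, to the green dots, so that it stays locked down when you let go; leave the other two locked.

Things in the scene. Friction and masses are not known exactly. Their poses are not given: they have to be found in the camera images.
- dust_box: fixed green box with aluminium cover, 220 x 390 x 60 mm high; origin under its centre, y along its length, yaw within 0.35 rad. Three fasteners stand in a row along y, 130 mm apart, the middle one at the centre, each on a round steel seat (radius 32, 4 mm thick) with two red dots across the row (open) and two green dots along it (locked). Any one may be the open one; the locked ones sit 6 mm lower.
- open_wing (a point): the one open fastener: black plastic wing 46 long x 13 thick x 28 mm high, white line on top, on a steel stem. The point is at the middle of the wing on the turning axis, 10 mm below its top and 18 above its underside; popped up it lies 42 mm above the cover; it sinks and turns with the wing. x along the wing's length, y across its thickness, z up. Pinch it across its thickness from above.
- open_turn (a joint): turn of the open fastener, rad, growing clockwise seen from above: 0 = open (wing at the red dots), 1.57 = end stop, locked (wing at the green dots). Starts at 0 to 0.07. A cross pin inside lets it turn only while it is pressed in by more than 8.5 mm; turning takes about 0.05 N m, and it must not be forced round before. Beyond about 1.4 the pin finds its locking pocket.
- open_push (a joint): how far the open fastener is pressed straight down, m: 0 = popped up (start), 0.012 = hard stop. A spring pushes it up with 4 N at 0, 10 N at the stop. Let go when turned home, it rises to about 0.006 and stays there, locked; let go too early, it hangs at about 0.0085, not locked, or pops up to 0.
- lockedA_turn (a joint): turn of one of the two fasteners that are already locked, rad, same kind and scale as open_turn: starts at about 1.57 (locked) and must stay locked
- lockedA_push (a joint): how far the same one of the two locked fasteners is pressed in, m, same scale as open_push: starts at about 0.006 (locked)
- lockedB_turn (a joint): turn of the other of the two fasteners that are already locked, rad, same kind and scale as open_turn: starts at about 1.57 (locked) and must stay locked
- lockedB_push (a joint): how far the other of the two locked fasteners is pressed in, m, same scale as open_push: starts at about 0.006 (locked)

How it is judged:
By the outcome, as a careful person would: the job done as asked, in the order asked, and still so for the second after the job is handed in, with the robot touching nothing.
It also fails if it takes over 32 s, if anything falls off the work surface, if the arm or the gripper's body presses on something with over 40 N, if the wrist force passes 120 N, or if a joint passes its speed limit or range.

ROBOT

A 7-joint arm with a two-finger parallel gripper is mounted at the origin on the work surface. World frame = base frame: x ahead of the robot, y to its left, z up, the work surface at z = 0. Lengths are in mm, angles in rad, forces in N, time in s.
With the tool pointing down it reaches from about 400 to 875 mm from the base axis. Payload 4.4 kg.
Tool frame: the origin (TCP) lies midway between the tips of the shut fingers; the grasp point (between the pads) lies 19 mm behind it; z points along the fingers, y is the line along which they close (so a half turn about z gives the same grasp; the last joint's range is limited). The gripper opens to 85 mm and grips with 20 to 120 N. Pads are 22 mm wide; open, the fingers measure 114 mm over their backs; the gripper's body (76 mm by 85 mm) begins 54 mm behind the grasp point. The pads swing forward as they close: fully open they stand 13 mm farther back than shut.
Start: joints at [1.237, 0.628, 0.038, 1.517, -0.027, 0.996, -0.02], TCP at [172.024, -626.838, 231.313] pointing down, gripper open.
Joint ranges: [-3.06, 3.06], [-0.37, 2.12], [-1.25, 1.32], [0.18, 2.47], [-1.1, 4.24], [0.23, 1.98], [-2.94, 2.94]. Speed limits (rad/s): [2.57, 2.57, 3.14, 3.14, 3.14, 3.14, 3.14].

INTERFACE

Orientations are given as [roll, pitch, yaw] about the fixed x, y, z axes, in that order (R = Rz(yaw) Ry(pitch) Rx(roll)).
In Python, from cell import read_state, get_image, finish_job gives the robot as it stands.
- The arm moves only by the tool send_rows, never from a script. Its argument "series" is a list of rows, each an object of numbers: "ax", "ay", "az": the turn, a rotation vector about the tool's x, y, z in rad; "dx", "dy", "dz": the shift along the tool's x, y, z in cm; "hand": the closure, from 0 (fully open) to 1 (shut). In form: [{"ax": .., "ay": .., "az": .., "dx": .., "dy": .., "dz": .., "hand": ..}, ...]. A call has 1 to 10 rows; each row is the pose to reach, as a shift and turn from the pose commanded when the call began, along the tool's axes at that moment; what a row does not reach only later rows make up. A row lasts 1/10 s, in which the tool goes at most 50 mm and 8.59 degrees, less where a joint would pass 70% of its speed; a pose out of reach is approached as far as the arm can. A call with a gripper value outside its range is refused whole. The fingers move at their own pace and stop on an object; the grip force is fixed at half the most. Time passes only in rows, so rows that repeat a pose let the fingers close. It gives the time, the measured TCP pose, the force, the opening and the grip force at its end, in the units of the state.
- read_state(): the state, without advancing time (a new reading comes with each control period).
- get_image(name): name is "side" or "top" or "wrist"; returns a dict with "pixels" (420x560x3 uint8, red, green, blue), "mtx" (3x3 intrinsics, pixels), "R" (3x3) and "t" (3): a world point X has camera coordinates R X + t. Camera axes: x right, y down, z forward; pixel columns grow to the right and rows downward; lengths in mm; the calibration is good to about 2 mm. A picture is of the moment at which its call begins. There is no depth.
- finish_job(): hands the job in; it is judged then, once.
The state is a dict: "clock": time; "qpos": joint angles; "qd": joint speeds; "tau": joint torques, N m; "eef_pos": TCP position; "tool_rot": TCP orientation; "force": force on the tool from outside, world axes, zero at the start; "torque": the same for the moment, N m; "width": finger opening in mm; "gripper_force": force on a finger pad.
Only numpy, scipy, OpenCV 4.12 (cv2) and the standard library are available. Lean on these libraries where they do the work, as an engineer would, in place of code of your own. Each camera call takes 0.05 s, during which the arm holds its last target. There are 200 camera calls.

## Working session

There is one attempt and no reset: what is moved stays moved. The work goes in short steps, Python scripts to look and compute and a tool call to move; the robot and the scene stay as the last step left them, time stands still between calls to the robot, and variables do not carry over. Pictures are saved under pics/ and viewed, at most 10 in all, crops included, and the job is handed in when it is done.

Besides the shell and the picture viewer there is one more tool, called after "Call:" by a JSON object that holds its "method" and its "body", one argument or row to a line. send_rows: Moves the arm, as the interface text tells. Its arguments: {"type":"object","properties":{"series":{"type":"array","items":{"type":"object","properties":{"ax":{"type":"number"},"ay":{"type":"number"},"az":{"type":"number"},"dx":{"type":"number"},"dy":{"type":"number"},"dz":{"type":"number"},"hand":{"type":"number"}}}}},"required":["series"]}

```bash
mkdir -p pics; python3 - <<'E'
from cell import *
import cv2,numpy as np
s=read_state();print({k:np.round(v,3) for k,v in s.items()})
ims=[]
for n in("top","side"):
    d=get_image(n);np.savez(n+".npz",**{k:np.array(v) for k,v in d.items()});cv2.imwrite(f"pics/{n}0.png",d["pixels"][:,:,::-1])
    print(n,-np.array(d["R"]).T@d["t"],np.round(d["R"],2).tolist())
E
```

```text
{'clock': np.float64(0.0), 'qpos': array([ 1.237,  0.629,  0.038,  1.518, -0.027,  0.996, -0.02 ]), 'qd': array([-0.001, -0.001,  0.   ,  0.   ,  0.002,  0.   ,  0.001]), 'tau': array([ 0.0000e+00, -5.6341e+01,  1.2260e+00, -1.9345e+01,  1.1000e-02,
        1.1000e-02,  0.0000e+00]), 'eef_pos': array([ 171.854, -626.215,  230.389]), 'tool_rot': array([-3.14 ,  0.   ,  0.268]), 'force': array([-0.424, -0.358,  0.103]), 'torque': array([-0.014, -0.018,  0.002]), 'gripper_force': np.float64(0.0), 'width': np.float64(85.438)}
top [480.7910766   16.44437212 774.92997283] [[0.02, -1.0, -0.02], [-0.99, -0.02, -0.1], [0.1, 0.02, -0.99]]
side [ 395.06708    -512.5940353   452.56584128] [[0.94, -0.33, -0.01], [-0.19, -0.51, -0.84], [0.27, 0.79, -0.55]]
```

View pics/top0.png

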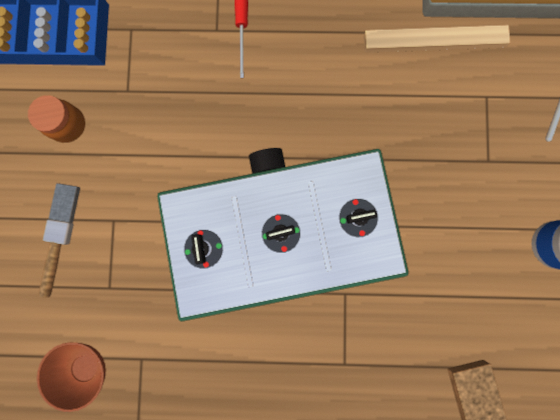

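View pics/side0.png

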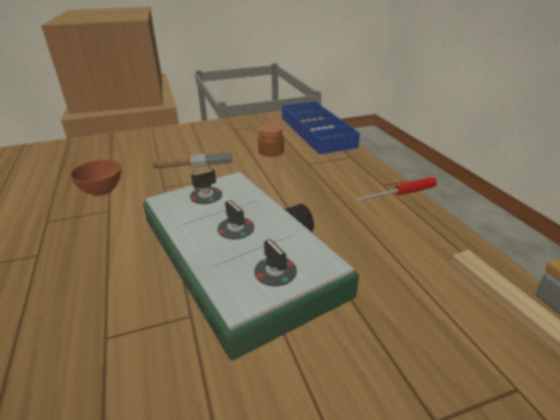

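The top view shows the open fastener at the left, around (203,248), with its wing at the red dots at (200,233) and (206,265). The other two, at (281,233) and (359,217), point to their green dots.

```bash
cat > h.py <<'E'
import numpy as np,cv2
def ray(d,p,z):
    c=-d["R"].T@d["t"]; v=d["R"].T@np.linalg.solve(d["mtx"],[p[0],p[1],1.]); return c+v*(z-c[2])/v[2]
def blobs(px,col,lo=4):
    r,g,b=[px[:,:,i].astype(int) for i in range(3)]
    m={'red':(r>120)&(r>2*g)&(r>2*b),'green':(g>90)&(g>1.5*r)&(g>1.3*b),'line':(r>170)&(g>160)&(b<g-12)}[col]
    n,_,st,c=cv2.connectedComponentsWithStats(m.astype(np.uint8))
    return [(c[i],st[i,4]) for i in range(1,n) if st[i,4]>=lo]
E
python3 - <<'E'
from h import *
for n in("top","side"):
    d=dict(np.load(n+".npz"))
    for col,z in(('red',64),('green',64),('line',112)):
        for c,a in blobs(d["pixels"],col):
            w=ray(d,c,z)
            if 300<w[0]<650 and -250<w[1]<250: print(n,col,a,c.round(1),w.round(1))
E
```

```text
top red 28 [354.9 201.6] [555.2 -87.3  64. ]
top red 28 [277.5 217.2] [526.7  39.5  64. ]
top red 22 [200.  232.2] [499.3 166.3  64. ]
top red 29 [361.6 232.7] [504.3 -98.4  64. ]
top red 30 [283.6 248.4] [476.   28.3  64. ]
top red 25 [205.6 264.1] [447.7 155.1  64. ]
top green 4 [159.2 203.5] [545.3 236.2  64. ]
top green 4 [160.  208.5] [537.  234.5  64. ]
top green 30 [342.6 220.4] [523.9 -67.4  64. ]
top green 24 [296.5 229.6] [507.    7.8  64. ]
top green 17 [264.2 236.2] [495.2  60.5  64. ]
top green 30 [218.4 245.4] [478.5 135.3  64. ]
top green 29 [187.3 251.4] [467.5 185.9  64. ]
top green 14 [398.1 275.9] [ 436.  -157.5   64. ]
top green 5 [388.8 277.8] [ 432.7 -142.5   64. ]
top green 9 [381.2 279.3] [ 430.  -130.3   64. ]
top green 8 [372.4 281.1] [ 426.8 -116.1   64. ]
top green 9 [356.8 284.2] [421.2 -91.1  64. ]
top green 4 [349.5 285.8] [418.5 -79.4  64. ]
top green 5 [344.  286.8] [416.6 -70.5  64. ]
top green 9 [336.  288.6] [413.5 -57.7  64. ]
top green 9 [322.  291.4] [408.4 -35.2  64. ]
top green 4 [314.5 293. ] [405.6 -23.1  64. ]
top green 15 [299.3 295.9] [40
[... 331 characters left out ...]
2  64. ]
top green 9 [232.  309.4] [376.3 109.3  64. ]
top green 4 [219.5 312. ] [371.7 129.4  64. ]
top green 7 [204.  315.1] [366.1 154.2  64. ]
top green 6 [195.3 316.8] [363.1 168.1  64. ]
top line 44 [362.8 215.4] [529.2 -92.5 112. ]
top line 42 [279.9 232. ] [501.   33.7 112. ]
top line 52 [196.4 248.6] [473.  160.6 112. ]
side red 5 [192.8 197.4] [447. 155.  64.]
side red 4 [248.5 221.5] [525.7  39.2  64. ]
side red 8 [221.8 230.8] [476.   28.3  64. ]
side red 12 [289.2 263.1] [553.6 -88.3  64. ]
side red 17 [259.6 275.5] [504.  -99.2  64. ]
side green 5 [210.8 199.4] [478.1 135.6  64. ]
side green 10 [242.5 233.8] [506.6   7.8  64. ]
side green 22 [284.6 279.3] [ 535.2 -119.1   64. ]
```

The dots give the open fastener's axis at (473.3, 160.6). The line at z=112 gives (473.0, 160.6), which agrees, and the spacing comes out at 130 mm. Box yaw is about 0.216. I'll approach with tool yaw 0.216+π so that the last joint has room for the clockwise turn.

Call:
{"method": "send_rows", "body": {
  "series": [
    {"dx":2,"dy":-1,"az":-0.1,"hand":0},
    {"dx":6,"dy":-3,"az":-0.24,"hand":0},
    {"dx":10,"dy":-5,"az":-0.38,"hand":0},
    {"dx":14.5,"dy":-7.3,"az":-0.52,"hand":0},
    {"dx":19,"dy":-9.6,"az":-0.66,"hand":0},
    {"dx":23.5,"dy":-12,"az":-0.8,"hand":0},
    {"dx":28,"dy":-14.2,"az":-0.94,"hand":0},
    {"dx":32.5,"dy":-16.5,"az":-1.08,"hand":0},
    {"dx":36.5,"dy":-18.5,"az":-1.22,"hand":0},
    {"dx":39.8,"dy":-20.2,"az":-1.36,"hand":0}
  ]
}}

```text
invalid input at $.series[0]: expected keys ax, ay, az, dx, dy, dz, hand
```

```bash
cat > go.py <<'E'
import sys,numpy as np
from scipy.spatial.transform import Rotation as Ro
from cell import read_state
def go(x,y,z,yaw):
    s=read_state();R=Ro.from_euler('xyz',s["tool_rot"])
    d=R.inv().apply(np.array([x,y,z])-s["eef_pos"])/10
    a=(R.inv()*Ro.from_euler('xyz',[np.pi,0,yaw])).as_rotvec()
    print(np.round(s["clock"],2),np.round(s["eef_pos"],1),np.round(s["tool_rot"],3),"q",np.round(s["qpos"],2),"F",np.round(s["force"],1),np.round(s["torque"],2),"w",round(float(s["width"]),1),"\n d cm",d.round(2),"a",a.round(3))
if __name__=="__main__": go(*map(float,sys.argv[1:]))
E
python3 go.py 473 161 200 3.358
```

```text
0.1 [ 171.9 -626.3  230.5] [-3.14   0.     0.268] q [ 1.24  0.63  0.04  1.52 -0.03  1.   -0.02] F [-0.2  0.1 -0.5] [-0.05  0.    0.02] w 85.2 
 d cm [ 49.87 -67.95   3.16] a [-0.00e+00 -3.00e-03 -3.09e+00]
```

Call:
{"method": "send_rows", "body": {
  "series": [
    {"ax":0,"ay":0,"az":-0.1,"dx":2,"dy":-1,"dz":0,"hand":0},
    {"ax":0,"ay":0,"az":-0.24,"dx":6,"dy":-3,"dz":0,"hand":0},
    {"ax":0,"ay":0,"az":-0.38,"dx":10,"dy":-5,"dz":0,"hand":0},
    {"ax":0,"ay":0,"az":-0.52,"dx":14.5,"dy":-7.3,"dz":0,"hand":0},
    {"ax":0,"ay":0,"az":-0.66,"dx":19,"dy":-9.6,"dz":0,"hand":0},
    {"ax":0,"ay":0,"az":-0.8,"dx":23.5,"dy":-12,"dz":0,"hand":0},
    {"ax":0,"ay":0,"az":-0.94,"dx":28,"dy":-14.2,"dz":0,"hand":0},
    {"ax":0,"ay":0,"az":-1.08,"dx":32.5,"dy":-16.5,"dz":0,"hand":0},
    {"ax":0,"ay":0,"az":-1.22,"dx":36.5,"dy":-18.5,"dz":0,"hand":0},
    {"ax":0,"ay":0,"az":-1.36,"dx":39.8,"dy":-20.2,"dz":0,"hand":0}
  ]
}}

```text
clock: 1.1
eef_pos: [504.6, -323.7, 231.2]
tool_rot: [3.141, -0.001, 1.636]
force: [0.3, -0.3, 0.6]
width: 85.6
gripper_force: 0.0
```

```bash
python3 go.py 473 161 200 3.358
```

```text
1.1 [ 504.6 -323.7  231.2] [ 3.141e+00 -1.000e-03  1.636e+00] q [ 0.74  0.57 -0.35  1.66  0.23  0.95  0.38] F [ 0.3 -0.3  0.6] [-0.01 -0.02  0.03] w 85.6 
 d cm [4.857e+01 1.000e-02 3.170e+00] a [ 1.000e-03 -0.000e+00 -1.722e+00]
```

Call:
{"method": "send_rows", "body": {
  "series": [
    {"ax":0,"ay":0,"az":-0.12,"dx":2.5,"dy":0,"dz":0,"hand":0},
    {"ax":0,"ay":0,"az":-0.26,"dx":7,"dy":0,"dz":0,"hand":0},
    {"ax":0,"ay":0,"az":-0.4,"dx":11.5,"dy":0,"dz":0,"hand":0},
    {"ax":0,"ay":0,"az":-0.54,"dx":16,"dy":0,"dz":0,"hand":0},
    {"ax":0,"ay":0,"az":-0.68,"dx":20.5,"dy":0,"dz":0,"hand":0},
    {"ax":0,"ay":0,"az":-0.82,"dx":25,"dy":0,"dz":0,"hand":0},
    {"ax":0,"ay":0,"az":-0.96,"dx":29.5,"dy":0,"dz":0,"hand":0},
    {"ax":0,"ay":0,"az":-1.1,"dx":34,"dy":0,"dz":0,"hand":0},
    {"ax":0,"ay":0,"az":-1.24,"dx":38.5,"dy":0,"dz":0,"hand":0},
    {"ax":0,"ay":0,"az":-1.38,"dx":43,"dy":0,"dz":0,"hand":0}
  ]
}}

```text
clock: 2.1
eef_pos: [477.4, 104.0, 231.2]
tool_rot: [-3.141, -0.0, 3.013]
force: [1.2, -0.5, 0.3]
width: 85.4
gripper_force: 0.0
```

```bash
python3 go.py 473 161 200 3.358
```

```text
2.1 [477.4 104.  231.2] [-3.141 -0.     3.013] q [ 0.26  0.49 -0.76  1.94  0.43  0.88  0.71] F [ 1.2 -0.5  0.3] [ 0.02 -0.05 -0.09] w 85.4 
 d cm [1.17 5.6  3.12] a [-0.    -0.    -0.345]
```

Call:
{"method": "send_rows", "body": {
  "series": [
    {"ax":0,"ay":0,"az":-0.12,"dx":0.4,"dy":2,"dz":1,"hand":0},
    {"ax":0,"ay":0,"az":-0.24,"dx":0.8,"dy":4,"dz":2,"hand":0},
    {"ax":0,"ay":0,"az":-0.345,"dx":1.2,"dy":5.6,"dz":3.1,"hand":0},
    {"ax":0,"ay":0,"az":-0.345,"dx":1.2,"dy":5.6,"dz":3.1,"hand":0},
    {"ax":0,"ay":0,"az":-0.345,"dx":1.2,"dy":5.6,"dz":3.1,"hand":0}
  ]
}}

```text
clock: 2.6
eef_pos: [473.3, 159.1, 200.1]
tool_rot: [-3.141, -0.001, -2.932]
force: [0.5, -0.3, -0.2]
width: 85.8
gripper_force: 0.0
```

```bash
python3 go.py 473 161 90 3.358; python3 - <<'E'
from cell import *
from h import *
for n in ("wrist",):
    d=get_image(n);d={k:np.array(v) for k,v in d.items()};cv2.imwrite("pics/w1.png",d["pixels"][:,:,::-1])
    for col,z in(('red',64),('green',64),('line',112)):
        for c,a in blobs(d["pixels"],col,40):
            w=ray(d,c,z);print(col,a,c.round(1),w.round(1))
    r,g,b=[d["pixels"][:,:,i].astype(int) for i in range(3)]
E
```

```text
2.6 [473.3 159.1 200.1] [-3.141e+00 -1.000e-03 -2.932e+00] q [ 0.17  0.57 -0.81  1.95  0.55  0.86  0.84] F [ 0.5 -0.3 -0.2] [-0.05 -0.02  0.02] w 85.8 
 d cm [-0.03  0.19 11.01] a [-0.001 -0.001 -0.007]
red 119 [272.6 159.8] [446.6 154.   64. ]
red 118 [ 98.7 161.5] [474.7  27.2  64. ]
red 105 [107.7 227.2] [525.4  38.3  64. ]
green 105 [238.8 194. ] [477.6 134.1  64. ]
green 101 [307.  193.4] [466.4 185.1  64. ]
green 105 [137.1 195. ] [494.5  58.   64. ]
line 148 [272.9 210.5] [471.1 159.4 112. ]
line 151 [ 75.6 211.2] [497.7  35.7 112. ]
```

View pics/w1.png

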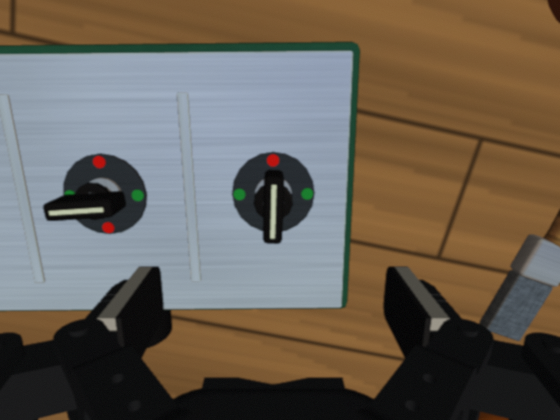

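The wrist view shows the open wing upright at (273,212) between green dots at (239,194) and (307,193), so its axis is near (472.5,160). The wing is turned about 0.04 clockwise. I'll descend.

Call:
{"method": "send_rows", "body": {
  "series": [
    {"ax":0,"ay":0,"az":0.03,"dx":0,"dy":0,"dz":2,"hand":0},
    {"ax":0,"ay":0,"az":0.03,"dx":0,"dy":0,"dz":5,"hand":0},
    {"ax":0,"ay":0,"az":0.03,"dx":0,"dy":0,"dz":8,"hand":0},
    {"ax":0,"ay":0,"az":0.03,"dx":0,"dy":0,"dz":10,"hand":0},
    {"ax":0,"ay":0,"az":0.03,"dx":0,"dy":0,"dz":11,"hand":0},
    {"ax":0,"ay":0,"az":0.03,"dx":0,"dy":0,"dz":11.5,"hand":0},
    {"ax":0,"ay":0,"az":0.03,"dx":0,"dy":0,"dz":11.5,"hand":0},
    {"ax":0,"ay":0,"az":0.03,"dx":0,"dy":0,"dz":11.5,"hand":0}
  ]
}}

```text
clock: 3.45
eef_pos: [474.2, 159.8, 86.2]
tool_rot: [3.141, 0.002, -2.961]
force: [-0.3, 0.9, 0.0]
width: 85.5
gripper_force: 0.0
```

```bash
python3 go.py 472.6 160.3 84 3.32
```

```text
3.45 [474.2 159.8  86.2] [ 3.141e+00  2.000e-03 -2.961e+00] q [ 0.04  0.72 -0.63  2.05  0.75  0.61  0.63] F [-0.3  0.9  0. ] [ 0.02  0.   -0.  ] w 85.5 
 d cm [0.15 0.08 0.22] a [0.    0.002 0.002]
```

Call:
{"method": "send_rows", "body": {
  "series": [
    {"ax":0,"ay":0,"az":0,"dx":0.15,"dy":0.05,"dz":0.2,"hand":0},
    {"ax":0,"ay":0,"az":0,"dx":0.15,"dy":0.05,"dz":0.2,"hand":0.4},
    {"ax":0,"ay":0,"az":0,"dx":0.15,"dy":0.05,"dz":0.2,"hand":0.7},
    {"ax":0,"ay":0,"az":0,"dx":0.15,"dy":0.05,"dz":0.2,"hand":1},
    {"ax":0,"ay":0,"az":0,"dx":0.15,"dy":0.05,"dz":0.2,"hand":1},
    {"ax":0,"ay":0,"az":0,"dx":0.15,"dy":0.05,"dz":0.2,"hand":1},
    {"ax":0,"ay":0,"az":0,"dx":0.15,"dy":0.05,"dz":0.2,"hand":1},
    {"ax":0,"ay":0,"az":0,"dx":0.15,"dy":0.05,"dz":0.2,"hand":1},
    {"ax":0,"ay":0,"az":0,"dx":0.15,"dy":0.05,"dz":0.2,"hand":1},
    {"ax":0,"ay":0,"az":0,"dx":0.15,"dy":0.05,"dz":0.2,"hand":1}
  ]
}}

```text
clock: 4.45
eef_pos: [472.1, 159.1, 83.3]
tool_rot: [-3.14, -0.0, -2.961]
force: [1.3, -5.2, 3.5]
width: 24.3
gripper_force: 58.7
```

```bash
python3 go.py 472.6 160.3 72 3.32; python3 - <<'E'
from cell import *
from h import *
d=[get_image(n)["pixels"][:,:,::-1] for n in("wrist","side")]
cv2.imwrite("pics/g1.png",np.hstack([d[0],cv2.resize(d[1][130:290,140:340],None,fx=2.625,fy=2.625)])[:, :1100][:, ::1] if 0 else cv2.resize(np.hstack([d[0],cv2.resize(d[1][130:290,120:330],(560,420))]),(800,300)))
E
```

```text
4.45 [472.1 159.1  83.3] [-3.14  -0.    -2.961] q [ 0.03  0.73 -0.63  2.05  0.76  0.61  0.63] F [ 1.3 -5.2  3.5] [-0.95 -0.33  0.07] w 24.3 
 d cm [-0.07  0.11  1.13] a [-0.001 -0.     0.002]
```

View pics/g1.png

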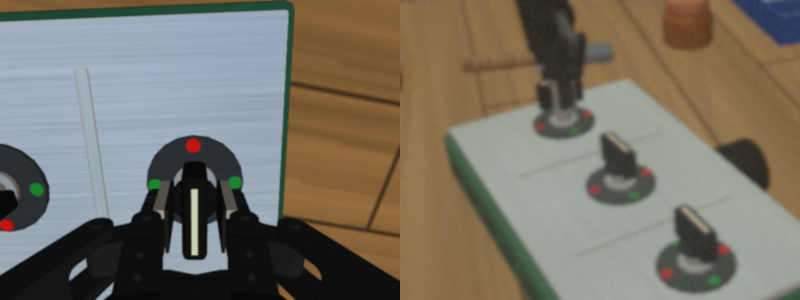

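Wrist view: the pads at (165,205) and (225,205) stand off the wing at (195,220). At a width of 24 mm the fingertips must be pinching the wider stem under the wing. I'll open a little, raise about 6 mm and close again.

Call:
{"method": "send_rows", "body": {
  "series": [
    {"ax":0,"ay":0,"az":0,"dx":0,"dy":0,"dz":0,"hand":0.4},
    {"ax":0,"ay":0,"az":0,"dx":0,"dy":0,"dz":0,"hand":0.4},
    {"ax":0,"ay":0,"az":0,"dx":0,"dy":0,"dz":-0.3,"hand":0.4},
    {"ax":0,"ay":0,"az":0,"dx":0,"dy":0.05,"dz":-0.6,"hand":0.4},
    {"ax":0,"ay":0,"az":0,"dx":0,"dy":0.05,"dz":-0.6,"hand":1},
    {"ax":0,"ay":0,"az":0,"dx":0,"dy":0.05,"dz":-0.6,"hand":1},
    {"ax":0,"ay":0,"az":0,"dx":0,"dy":0.05,"dz":-0.6,"hand":1},
    {"ax":0,"ay":0,"az":0,"dx":0,"dy":0.05,"dz":-0.6,"hand":1},
    {"ax":0,"ay":0,"az":0,"dx":0,"dy":0.05,"dz":-0.6,"hand":1},
    {"ax":0,"ay":0,"az":0,"dx":0,"dy":0.05,"dz":-0.6,"hand":1}
  ]
}}

```text
clock: 5.55
eef_pos: [472.2, 159.4, 89.3]
tool_rot: [-3.14, 0.0, -2.961]
force: [1.5, -4.4, 4.2]
width: 12.1
gripper_force: 63.1
```

```bash
python3 go.py 472.6 160.3 72 3.32; python3 - <<'E'
from cell import *
from h import *
d=get_image("wrist")["pixels"][:,:,::-1]
cv2.imwrite("pics/g2.png",d[160:,120:440])
E
```

```text
5.55 [472.2 159.4  89.3] [-3.14   0.    -2.961] q [ 0.04  0.72 -0.64  2.05  0.75  0.62  0.63] F [ 1.5 -4.4  4.2] [-1.   -0.36  0.07] w 12.1 
 d cm [-0.06  0.09  1.73] a [-0.002  0.     0.002]
```

View pics/g2.png

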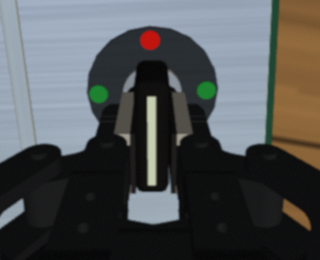

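Now the pads lie flush on the wing, whose line is at crop (152,140), and the width of 12 mm is right. Next I press in.

Call:
{"method": "send_rows", "body": {
  "series": [
    {"ax":0,"ay":0,"az":0,"dx":0,"dy":-0.05,"dz":0.2,"hand":1},
    {"ax":0,"ay":0,"az":0,"dx":0,"dy":-0.05,"dz":0.4,"hand":1},
    {"ax":0,"ay":0,"az":0,"dx":0,"dy":-0.05,"dz":0.6,"hand":1},
    {"ax":0,"ay":0,"az":0,"dx":0,"dy":-0.05,"dz":0.8,"hand":1},
    {"ax":0,"ay":0,"az":0,"dx":0,"dy":-0.05,"dz":1.0,"hand":1},
    {"ax":0,"ay":0,"az":0,"dx":0,"dy":-0.05,"dz":1.15,"hand":1},
    {"ax":0,"ay":0,"az":0,"dx":0,"dy":-0.05,"dz":1.25,"hand":1},
    {"ax":0,"ay":0,"az":0,"dx":0,"dy":-0.05,"dz":1.25,"hand":1}
  ]
}}

```text
clock: 6.4
eef_pos: [472.3, 159.4, 78.5]
tool_rot: [-3.139, 0.001, -2.961]
force: [-2.7, -6.6, 23.5]
width: 11.9
gripper_force: 66.3
```

```bash
python3 go.py 472.6 160.3 77 3.32
```

```text
6.4 [472.3 159.4  78.5] [-3.139e+00  1.000e-03 -2.961e+00] q [ 0.02  0.73 -0.62  2.05  0.77  0.6   0.61] F [-2.7 -6.6 23.5] [-1.43  0.53  0.03] w 11.9 
 d cm [-0.05  0.08  0.15] a [-0.002  0.001  0.003]
```

Call:
{"method": "send_rows", "body": {
  "series": [
    {"ax":0,"ay":0,"az":0.05,"dx":0,"dy":0,"dz":0,"hand":1},
    {"ax":0,"ay":0,"az":0.13,"dx":0,"dy":0,"dz":0,"hand":1},
    {"ax":0,"ay":0,"az":0.21,"dx":0,"dy":0,"dz":0,"hand":1},
    {"ax":0,"ay":0,"az":0.29,"dx":0,"dy":0,"dz":0,"hand":1},
    {"ax":0,"ay":0,"az":0.37,"dx":0,"dy":0,"dz":0,"hand":1},
    {"ax":0,"ay":0,"az":0.45,"dx":0,"dy":0,"dz":0,"hand":1},
    {"ax":0,"ay":0,"az":0.53,"dx":0,"dy":0,"dz":0,"hand":1},
    {"ax":0,"ay":0,"az":0.6,"dx":0,"dy":0,"dz":0,"hand":1}
  ]
}}

```text
clock: 7.2
eef_pos: [472.5, 160.0, 78.5]
tool_rot: [3.141, 0.002, 2.72]
force: [-2.0, -4.9, 22.0]
width: 11.9
gripper_force: 65.9
```

```bash
python3 go.py 472.3 159.4 78 1.785
```

```text
7.2 [472.5 160.   78.5] [3.141e+00 2.000e-03 2.720e+00] q [-0.08  0.7  -0.46  2.06  0.61  0.52  0.16] F [-2.  -4.9 22. ] [-1.19  0.38 -0.01] w 11.9 
 d cm [-0.   -0.06  0.05] a [0.002 0.002 0.935]
```

Turning smoothly at low torque, so I continue.

Call:
{"method": "send_rows", "body": {
  "series": [
    {"ax":0,"ay":0,"az":0.1,"dx":0,"dy":0,"dz":0,"hand":1},
    {"ax":0,"ay":0,"az":0.2,"dx":0,"dy":0,"dz":0,"hand":1},
    {"ax":0,"ay":0,"az":0.3,"dx":0,"dy":0,"dz":0,"hand":1},
    {"ax":0,"ay":0,"az":0.4,"dx":0,"dy":0,"dz":0,"hand":1},
    {"ax":0,"ay":0,"az":0.5,"dx":0,"dy":0,"dz":0,"hand":1},
    {"ax":0,"ay":0,"az":0.6,"dx":0,"dy":0,"dz":0,"hand":1},
    {"ax":0,"ay":0,"az":0.7,"dx":0,"dy":0,"dz":0,"hand":1},
    {"ax":0,"ay":0,"az":0.8,"dx":0,"dy":0,"dz":0,"hand":1},
    {"ax":0,"ay":0,"az":0.88,"dx":0,"dy":0,"dz":0,"hand":1},
    {"ax":0,"ay":0,"az":0.88,"dx":0,"dy":0,"dz":0,"hand":1}
  ]
}}

```text
clock: 8.2
eef_pos: [473.4, 160.5, 78.5]
tool_rot: [3.138, 0.0, 1.841]
force: [-1.2, -4.3, 20.8]
width: 11.8
gripper_force: 65.6
```

```bash
python3 go.py 472.3 159.4 78 1.785
```

```text
8.2 [473.4 160.5  78.5] [3.138 0.    1.841] q [-0.23  0.67 -0.22  2.06  0.33  0.44 -0.44] F [-1.2 -4.3 20.8] [-1.04  0.03  0.  ] w 11.8 
 d cm [-0.07 -0.13  0.05] a [0.004 0.    0.056]
```

Now I go to the end stop in small steps while watching the torque, then ease up and check.

Call:
{"method": "send_rows", "body": {
  "series": [
    {"ax":0,"ay":0,"az":0.03,"dx":0,"dy":0,"dz":0,"hand":1},
    {"ax":0,"ay":0,"az":0.06,"dx":0,"dy":0,"dz":0,"hand":1},
    {"ax":0,"ay":0,"az":0.075,"dx":0,"dy":0,"dz":0,"hand":1},
    {"ax":0,"ay":0,"az":0.075,"dx":0,"dy":0,"dz":0,"hand":1}
  ]
}}

```text
clock: 8.6
eef_pos: [473.4, 160.4, 78.5]
tool_rot: [3.137, 0.0, 1.769]
force: [0.4, -5.3, 19.7]
width: 11.8
gripper_force: 65.7
```

```bash
python3 go.py 472.3 159.4 78 1.785
```

```text
8.6 [473.4 160.4  78.5] [3.137 0.    1.769] q [-0.24  0.67 -0.2   2.06  0.3   0.44 -0.48] F [ 0.4 -5.3 19.7] [-1.16  0.09  0.33] w 11.8 
 d cm [-0.07 -0.13  0.05] a [ 0.004  0.    -0.016]
```

The torque rose to 0.33 N m, so it is at the end stop. I ease up, release and retreat.

Call:
{"method": "send_rows", "body": {
  "series": [
    {"ax":0,"ay":0,"az":0,"dx":0,"dy":0,"dz":-0.2,"hand":1},
    {"ax":0,"ay":0,"az":0,"dx":0,"dy":0,"dz":-0.4,"hand":1},
    {"ax":0,"ay":0,"az":0,"dx":0,"dy":0,"dz":-0.6,"hand":1},
    {"ax":0,"ay":0,"az":0,"dx":0,"dy":0,"dz":-0.6,"hand":1}
  ]
}}

```text
clock: 9.0
eef_pos: [473.4, 160.4, 83.5]
tool_rot: [3.138, -0.0, 1.769]
force: [1.7, -3.3, 7.3]
width: 11.8
gripper_force: 63.7
```

```bash
python3 go.py 472.3 159.4 84 1.785
```

```text
9.0 [473.4 160.4  83.5] [ 3.138 -0.     1.769] q [-0.24  0.66 -0.21  2.06  0.3   0.45 -0.48] F [ 1.7 -3.3  7.3] [-0.92 -0.51  0.34] w 11.8 
 d cm [-0.07 -0.12 -0.05] a [ 0.004 -0.    -0.016]
```

Call:
{"method": "send_rows", "body": {
  "series": [
    {"ax":0,"ay":0,"az":0,"dx":0,"dy":0,"dz":0,"hand":0.7},
    {"ax":0,"ay":0,"az":0,"dx":0,"dy":0,"dz":0,"hand":0.4},
    {"ax":0,"ay":0,"az":0,"dx":0,"dy":0,"dz":0,"hand":0.4},
    {"ax":0,"ay":0,"az":0,"dx":0,"dy":0,"dz":-1,"hand":0.4},
    {"ax":0,"ay":0,"az":0,"dx":0,"dy":0,"dz":-3,"hand":0.4},
    {"ax":0,"ay":0,"az":0,"dx":0,"dy":0,"dz":-6,"hand":0.4},
    {"ax":0,"ay":0,"az":0,"dx":0,"dy":0,"dz":-9,"hand":0.4},
    {"ax":0,"ay":0,"az":0,"dx":0,"dy":0,"dz":-12,"hand":0.2},
    {"ax":0,"ay":0,"az":0,"dx":0,"dy":0,"dz":-12,"hand":0},
    {"ax":0,"ay":0,"az":0,"dx":0,"dy":0,"dz":-12,"hand":0}
  ]
}}

```text
clock: 10.0
eef_pos: [472.0, 160.1, 203.5]
tool_rot: [3.14, -0.0, 1.768]
force: [-0.3, 0.1, -0.6]
width: 85.4
gripper_force: 0.0
```

```bash
python3 - <<'E'
from cell import *
from h import *
for n in("wrist","top","side"):
    d={k:np.array(v) for k,v in get_image(n).items()}
    if n=="wrist": w=d["pixels"]
    if n=="side": s=d["pixels"]
    r,g,b=[d["pixels"][:,:,i].astype(int) for i in range(3)]
    for col,z in (('green',64),('line',106)):
        for c,a in blobs(d["pixels"],col,20):
            print(n,col,a,c.round(1),ray(d,c,z).round(1))
cv2.imwrite("pics/end.png",cv2.resize(np.hstack([w,cv2.resize(s[130:290,120:330],(560,420))])[:,:,::-1],(800,300)))
E
```

```text
wrist green 112 [273.4 160.7] [466.3 185.1  64. ]
wrist green 75 [276.7 312.2] [494.4  58.4  64. ]
wrist line 138 [274.5 209.1] [472. 160. 106.]
wrist line 62 [109.9 323.4] [371.1  51.2 106. ]
wrist line 62 [277.6 367.4] [498.8  37.6 106. ]
top green 26 [363.8 152.2] [ 638.2 -101.6   64. ]
top green 27 [334.9 158. ] [627.4 -53.6  64. ]
top green 33 [342.9 220.3] [524.  -67.9  64. ]
top green 24 [296.5 229.6] [507.    7.8  64. ]
top green 30 [218.4 245.4] [478.5 135.3  64. ]
top green 25 [299.6 295.9] [400.4   0.9  64. ]
top line 2596 [437.8  36.3] [ 820.3 -212.3  106. ]
top line 331 [ 52.9 221. ] [510.7 388.7 106. ]
top line 1351 [ 17.4 271.5] [431.4 438.  106. ]
top line 46 [362.7 215.4] [529.6 -93.3 106. ]
top line 47 [280.3 232. ] [501.3  33.3 106. ]
top line 47 [197.3 248.6] [472.9 160.7 106. ]
top line 26 [140.7 290.8] [406.8 244.8 106. ]
side green 25 [284.4 279.1] [ 535.1 -118.6   64. ]
```

View pics/end.png

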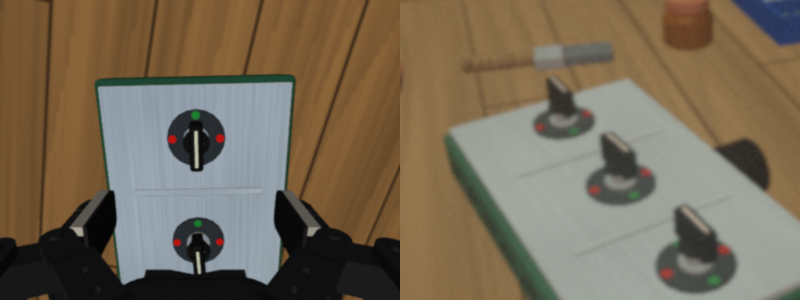

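The end picture shows the open wing at (196,145) now pointing at its green dots, parallel to the other two. All three stand at the same height, and the gripper is clear. I hand in the job.

```bash
python3 -c "
from cell import *
print(finish_job())"
```

```text
the job is handed in; nothing more can be done
None
```

I pressed the open fastener in to its stop, turned it a quarter turn clockwise to the green dots (torque rose at the end stop) and released it. The last picture shows it still down and aligned with the other two, which look unmoved; the job was handed in at about 10 s of the 32 s allowed.

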